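Index the welding turntable and lock it

TASK

Push gently with a fingertip on an arm of the small welding turntable until its red arm points straight at the green-topped post; only then push the orange lock lever all the way round to its stop. Leave the copper-coloured flange sitting centred on the turntable, the red arm pointing at the green post, and everything else on the bench where it stands.

Things in the scene. Friction and masses are not known exactly. Their poses are not given: they have to be found in the camera images.
- turntable (a joint): Angle of the turntable about its vertical axis (rad), growing anticlockwise seen from above; starts between -0.44 and 0.44 and can turn from -2.6 to 2.6. At 0 the red arm points square away from the lock lever's pivot (opposite side of the axis). It turns stiffly (about 2 N pushed on an arm 108 mm from the axis) and stays where it is left.
- table_axis (a point): Point on the turntable's vertical axis, on the top of its aluminium plate (150 mm across, 14 mm thick, top 72 mm above the bench). It turns with the table: x axis along the red arm, z up. Three round arms (14 mm thick, 120 degrees apart, one red, two steel with black knobs) slope up from 71 mm height at the rim to 98 mm at 145 mm out, where each has a ball knob 28 mm across.
- positioner: Fixed blue foot of the turntable, origin on the turntable's axis at bench level, y axis towards the lock pivot: round, 300 mm across, 12 mm thick, with a pedestal 100 mm across under the plate; apart from this the space under the arms is free. Pushed 108 mm from the axis, an arm's centre line is 84 mm above the bench.
- red_knob (a point): Centre of the red ball knob (28 mm) on the end of the red arm, 145 mm from the turntable's axis, 98 mm above the bench.
- green_post_top (a point): Point on the vertical axis of the green-topped index post, 98 mm above the bench. Fixed post, 107 mm high, foot 36 mm across, stem 16 mm, green cone-topped head 36 mm across; stands 180 to 230 mm from the turntable's axis.
- white_post_top (a point): The same point on the white-topped post, otherwise the same as the green one: another station, not wanted now. The two posts stand on opposite sides and may be either way round.
- lock (a joint): Angle of the orange lock lever (rad), growing clockwise seen from above: starts between 0 and 0.2 (open), 1.4 at its stop (locked). It stays where it is left; about 2 N at the knob moves it. It does not itself hold the turntable.
- lock_pivot (a point): On the vertical pivot of the lock lever, 78 mm above the bench, at the lever's own height, on a post 200 mm from the turntable's axis. Its x axis points along the lever to its knob.
- lock_knob (a point): Centre of the orange ball (22 mm) on the lock lever's end, 88 mm from the pivot, 78 mm above the bench. The lever is a level round orange bar 14 mm thick, with free space beneath it beyond the pivot post (34 mm across at the lever).
- flange_center (a point): Centre, half-way up, of the loose copper-coloured flange (86 mm across, 10 mm thick, pipe stub 38 mm across, 38 mm high over all, about 0.6 kg) that sits centred on the turntable and rides round with it.
- offcut: Loose upright steel tube offcut, 38 mm across, 55 mm high, near the turntable; origin at its foot.
- spray_can: Loose yellow spray can, 60 mm across, 190 mm high; origin at its foot.
- mug: Loose white mug, 80 mm across, 90 mm high; origin at its foot.
- hammer: Loose hammer lying on the bench.
Not all that is in view belongs to the job. What is meant by the part that bears flange_center is not blue or purple, and is the smaller of those in its own colour.

How it is judged:
By the outcome, as a careful person would: the job done as asked, in the order asked, and still so for the second after the job is handed in, with the robot touching nothing.
It also fails if it takes over 56 s, if anything falls off the work surface, if the arm or the gripper's body presses on something with over 40 N, if the wrist force passes 120 N, or if a joint passes its speed limit or range.

ROBOT

A 7-joint arm with a two-finger parallel gripper is mounted at the origin on the work surface. World frame = base frame: x ahead of the robot, y to its left, z up, the work surface at z = 0. Lengths are in m, angles in rad, forces in N, time in s.
With the tool pointing down it reaches from about 0.425 to 0.925 m from the base axis. Payload 6.8 kg.
Tool frame: the origin (TCP) lies at the very end of the fingers, on their centre line; the grasp point (between the pads) lies 19 mm behind it (r.tcp_to_grasp is the distance from the TCP to the grasp point, in m); z points along the fingers, y is the line along which they close (so a half turn about z gives the same grasp; the last joint's range is limited). The gripper opens to 85 mm and grips with 20 to 120 N. Pads are 22 mm wide; open, the fingers measure 114 mm over their backs; the gripper's body (76 mm by 85 mm) begins 54 mm behind the grasp point. The pads swing forward as they close: fully open they stand 13 mm farther back than shut.
Start: joints at [-1.283, 0.477, 0.022, 1.555, -0.011, 1.109, -0.083], TCP at [0.26, 0.623, 0.209] pointing down, gripper open.
Joint ranges: [-2.96, 2.96], [-0.34, 2.1], [-1.41, 1.46], [0.24, 2.44], [-1.37, 4.51], [0.17, 1.92], [-2.96, 2.96]. Speed limits (rad/s): [2.39, 2.39, 3.14, 3.14, 3.14, 3.14, 3.14].

INTERFACE

Orientations are given as a rotation vector (axis times angle).
In Python, from bench import r gives the robot as it stands.
- The arm moves only by the tool step_arm, never from a script. Its argument "moves" is a list of rows, each a list of 7 numbers: the shift along the tool's x, y, z in mm, then the turn, a rotation vector about the tool's x, y, z in rad, then the finger opening in mm, from 0 to 85.4. A call has 1 to 8 rows; each row is the pose to reach, as a shift and turn from the pose commanded when the call began, along the tool's axes at that moment; what a row does not reach only later rows make up. A row lasts 1/10 s, in which the tool goes at most 50 mm and 8.59 degrees, less where a joint would pass 70% of its speed; a pose out of reach is approached as far as the arm can. A call with a gripper value outside its range is refused whole. The fingers move at their own pace and stop on an object; "grip_force" is the grip in N (left out, the last holds). Time passes only in rows, so rows that repeat a pose let the fingers close. It gives the time, the measured TCP pose, the force, the opening and the grip force at its end, in the units of the state.
- r.get_obs(): the state, without advancing time (a new reading comes with each control period).
- r.grab_frame(name): name is "side" or "top" or "wrist"; returns a dict with "image" (384x512x3 uint8, red, green, blue), "depth" (384x512 float32, m along the optical axis (not along the pixel's ray), 0 where there is no reading), "mtx" (3x3 intrinsics, pixels), "rvec" (rotation vector, rad) and "tvec" (3), from world to camera coordinates, as OpenCV has them. Camera axes: x right, y down, z forward; pixel columns grow to the right and rows downward; lengths in m; the calibration is good to about 2 mm. A picture is of the moment at which its call begins.
- r.hand_in(): hands the job in; it is judged then, once.
The state is a dict: "clock": time; "joints": joint angles; "qvel": joint speeds; "tau": joint torques, N m; "tcp_pos": TCP position; "orientation": TCP orientation; "contact_force": force on the tool from outside, world axes, zero at the start; "moment": the same for the moment, N m; "grip_width": finger opening in m; "gripper_force": force on a finger pad.
Only numpy, scipy, OpenCV 4.12 (cv2) and the standard library are available. Lean on these libraries where they do the work, as an engineer would, in place of code of your own. Each camera call takes 0.05 s, during which the arm holds its last target. There are 200 camera calls.

## Working session

There is one attempt and no reset: what is moved stays moved. The work goes in short steps, Python scripts to look and compute and a tool call to move; the robot and the scene stay as the last step left them, time stands still between calls to the robot, and variables do not carry over. Pictures are saved under pics/ and viewed, at most 10 in all, crops included, and the job is handed in when it is done.

Besides the shell and the picture viewer there is one more tool, called after "Emit:" as name(argument=value, ...), one argument or row to a line, values as JSON. step_arm: Moves the arm, as the interface text tells. Its arguments: {"type":"object","properties":{"moves":{"type":"array","items":{"type":"array","items":{"type":"number"}}},"grip_force":{"type":"number"}},"required":["moves"]}

```bash
mkdir -p pics; cat > h.py <<'E'
import numpy as np, cv2
from bench import r
def grab(n,tag=None):
    f=r.grab_frame(n)
    if tag: cv2.imwrite(f'pics/{tag}.png',f['image'][:,:,::-1])
    return f
def ray(f,u,v,z):
    R=cv2.Rodrigues(np.array(f['rvec'],float))[0];t=np.array(f['tvec'],float).ravel()
    c=-R.T@t;d=R.T@np.linalg.inv(f['mtx'])@np.array([u,v,1.])
    return c+d*(z-c[2])/d[2]
def cloud(f):
    R=cv2.Rodrigues(np.array(f['rvec'],float))[0];t=np.array(f['tvec'],float).ravel()
    v,u=np.indices(f['depth'].shape);D=f['depth'];p=np.stack([u*D,v*D,D],-1)@np.linalg.inv(f['mtx']).T
    return (p-t)@R
E
python3 - <<'E'
from h import *
a=grab('top','top1');b=grab('side','side1')
cv2.imwrite('pics/both.png',np.hstack([cv2.resize(x['image'][:,:,::-1],(400,300)) for x in(a,b)]))
o=r.get_obs();print({k:np.round(v,3) for k,v in o.items()})
for f in(a,b):
  R=cv2.Rodrigues(np.array(f['rvec'],float))[0];print(-R.T@np.array(f['tvec']).ravel(),R[2])
E
```

```text
{'clock': np.float64(0.1), 'joints': array([-1.283,  0.478,  0.022,  1.556, -0.011,  1.109, -0.083]), 'qvel': array([-0.001, -0.002, -0.001, -0.001, -0.001,  0.001,  0.001]), 'tau': array([ 4.0000e-03, -5.9776e+01,  1.6130e+00, -2.8195e+01,  1.3000e-02,
        5.0000e-03,  0.0000e+00]), 'tcp_pos': array([0.26 , 0.622, 0.208]), 'orientation': array([-6.18e-01, -3.08e+00,  3.00e-03]), 'contact_force': array([0.782, 0.044, 0.284]), 'moment': array([-0.044,  0.034,  0.048]), 'gripper_force': np.float64(0.0), 'grip_width': np.float64(0.085)}
[ 0.45665618 -0.00501967  1.26289789] [ 7.33314248e-02  6.67634001e-04 -9.97307403e-01]
[-0.07854495 -1.16582478  0.89424743] [ 0.39734895  0.76126425 -0.51243591]
```

View pics/top1.png

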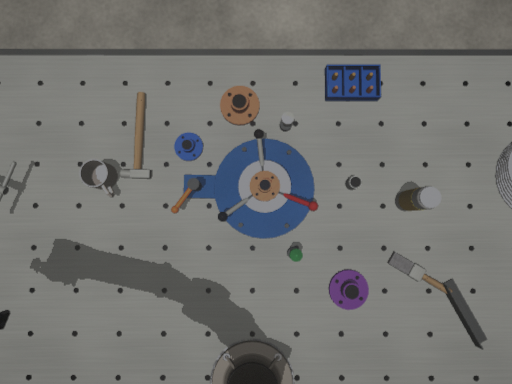

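View pics/side1.png

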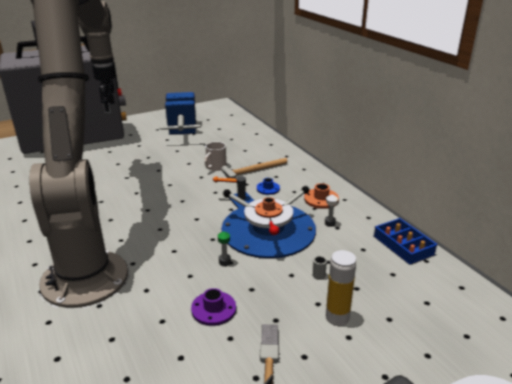

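The top view shows the turntable axis near (265,186), red knob (313,206), green post (296,254), white post (288,119), lock pivot (195,185), lock knob (175,210) and offcut (354,182). The side view agrees. Next I'll measure these.

```bash
cat > m.py <<'E'
from h import *
def cen(f,cond,box):
    m=np.zeros(cond.shape,bool);x0,x1,y0,y1=box;m[y0:y1,x0:x1]=cond[y0:y1,x0:x1]
    n,l,s,c=cv2.connectedComponentsWithStats(m.astype(np.uint8));i=1+s[1:,4].argmax();return c[i],s[i]
def measure(f,full=True):
    I=f['image'].astype(int);H=cv2.cvtColor(f['image'],cv2.COLOR_RGB2HSV).astype(int);h,s,v=H[...,0],H[...,1],H[...,2]
    P=cloud(f);out={}
    red=((h<5)|(h>174))&(s>150)&(v>60)
    gr=(abs(h-65)<20)&(s>100);bl=(abs(h-108)<12)&(s>100);org=(h>6)&(h<18)&(s>170)
    cop=(h>3)&(h<20)&(s>80)
    for n,m,lo,hi in (('red',red,.06,.12),('redknob',red,.1,.12),('green',gr,.06,.12),('blue',bl,.004,.03),('orange',org,.06,.1),('cop_fl',cop,.075,.09)):
        k=m&(P[...,2]>lo)&(P[...,2]<hi)&(abs(P[...,0]-.65)<.3)&(abs(P[...,1])<.32)
        q=P[k];
        if len(q): print(n,len(q),q.mean(0).round(4),q.min(0).round(3),q.max(0).round(3))
        out[n]=q
    return out,P
E
python3 - <<'E'
from m import *
f=grab('top');o,P=measure(f)
for n,u,v in(('axis',265,186),('redk',313,206),('green',296,254),('white',288,119),('pivot',195,185),('lk',175,210),('off',354,182),('stub',265,185),('blueflange',188,146)):
    print(n,P[v,u].round(3),ray(f,u,v,.098).round(3))
b=o['blue'];b=b[(abs(b[:,1]+.02)<.2)]
# foot outline circle: pixels with y below tail
p=b[b[:,1]<.1][:,:2];hl=cv2.convexHull(p.astype(np.float32));print('foot circ',cv2.minEnclosingCircle(p.astype(np.float32)))
I=f['image'];w=(I.min(2)>120)&(P[...,2]>.066)&(P[...,2]<.078)&(abs(P[...,0]-.63)<.09)&(abs(P[...,1]+.02)<.09)
print('plate',cv2.minEnclosingCircle(P[w][:,:2].astype(np.float32)))
c=o['cop_fl'];c=c[np.hypot(c[:,0]-.63,c[:,1]+.03)<.1]
if len(c):print('flange',cv2.minEnclosingCircle(c[:,:2].astype(np.float32)))
cv2.imwrite('pics/z.png',cv2.resize(I[90:280,150:390,::-1],None,fx=3.3,fy=3.1,interpolation=2)[:600])
E
```

```text
red 136 [ 0.5173 -0.1384  0.0942] [ 0.496 -0.176  0.07 ] [ 0.539 -0.091  0.116]
redknob 48 [ 0.5047 -0.1663  0.1093] [ 0.496 -0.176  0.101] [ 0.515 -0.152  0.116]
green 110 [ 0.3717 -0.1197  0.1016] [ 0.357 -0.135  0.095] [ 0.386 -0.105  0.111]
blue 6310 [ 0.5909 -0.0201  0.0118] [ 0.416 -0.32   0.004] [0.925 0.232 0.03 ]
cop_fl 634 [0.5531 0.0157 0.0828] [ 0.488 -0.074  0.075] [0.604 0.226 0.09 ]
axis [ 0.558 -0.036  0.112] [ 0.56  -0.037  0.098]
redk [ 0.504 -0.167  0.111] [ 0.504 -0.169  0.098]
green [ 0.374 -0.12   0.111] [ 0.373 -0.121  0.098]
white [ 0.747 -0.101  0.104] [ 0.748 -0.101  0.098]
pivot [0.563 0.158 0.089] [0.562 0.157 0.098]
lk [0.493 0.213 0.092] [0.493 0.212 0.098]
off [ 0.575 -0.293  0.059] [ 0.571 -0.283  0.098]
stub [ 0.561 -0.036  0.113] [ 0.562 -0.037  0.098]
blueflange [0.683 0.188 0.036] [0.671 0.178 0.098]
foot circ ((0.5631750822067261, -0.03463968634605408), 0.14832696318626404)
plate ((0.5677343606948853, -0.03558669239282608), 0.07454298436641693)
flange ((0.5622429847717285, -0.03495269641280174), 0.04172408953309059)
```

View pics/z.png

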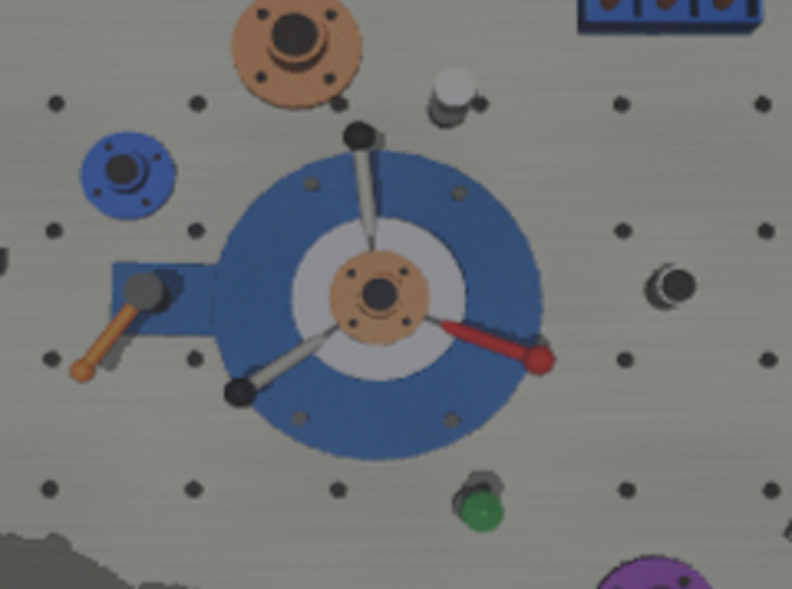

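The green post is 207 mm from the axis. The red arm has to turn about 42° clockwise. I'll push the far steel arm clockwise, which keeps the red side clear. First I need the move helper.

```bash
cat > mv.py <<'E'
from h import *
def rows(wps,n=1):
    "wps: (x,y,z,yaw of tool y in deg, world), tool down -> rows"
    o=r.get_obs();R0=cv2.Rodrigues(np.array(o['orientation'],float))[0];p0=np.array(o['tcp_pos'])
    print(o['clock'],p0.round(4),'yawy',np.degrees(np.arctan2(R0[1,1],R0[0,1])).round(1),'F',np.round(o['contact_force'],1))
    for x,y,z,a in wps:
        a=np.radians(a);Y=np.array([np.cos(a),np.sin(a),0]);Z=np.array([0,0,-1.]);X=np.cross(Y,Z)
        w=cv2.Rodrigues(R0.T@np.stack([X,Y,Z],1))[0].ravel();d=R0.T@(np.array([x,y,z])-p0)*1000
        print([*d.round(0).astype(int).tolist(),*w.round(3).tolist()])
A=np.array([.562,-.036])
def polar(th,rad,off): # point at arm angle th deg, offset ccw
    t=np.radians(th);return A+rad*np.array([np.cos(t),np.sin(t)])+off*np.array([-np.sin(t),np.cos(t)])
E
python3 - <<'E'
from mv import *
rows([(.665,.012,.2,96),(.665,.012,.07,96)])
E
```

```text
0.15 [0.26   0.6224 0.2078] yawy 67.3 F [-0.3 -0.1 -0.4]
[-609, -407, 8, -0.001, -0.0, -0.5]
[-609, -407, 138, -0.001, -0.0, -0.5]
```

Emit:
step_arm(
  moves=[
    [-40,-27,0,0,0,-0.03,0],
    [-80,-54,0,0,0,-0.06,0],
    [-120,-80,0,0,0,-0.1,0],
    [-160,-107,0,0,0,-0.13,0],
    [-200,-134,0,0,0,-0.16,0],
    [-240,-160,0,0,0,-0.2,0],
    [-280,-187,0,0,0,-0.23,0],
    [-320,-214,0,0,0,-0.26,0],
  ],
)

```text
clock: 0.95
tcp_pos: [0.4737, 0.3001, 0.2086]
orientation: [-0.211, -3.134, -0.0]
contact_force: [1.4, 0.5, -0.5]
grip_width: 0.0
gripper_force: 0.0
```

```bash
python3 - <<'E'
from mv import *
rows([(.665,.012,.2,96),(.665,.012,.07,96)])
print(r.get_obs()['joints'].round(2),r.get_obs()['grip_width'])
E
```

```text
0.95 [0.4737 0.3001 0.2086] yawy 82.3 F [ 1.4  0.5 -0.5]
[-228, -260, 9, 0.0, -0.0, -0.239]
[-228, -260, 139, 0.0, -0.0, -0.239]
[-0.75  0.29  0.09  1.84 -0.03  1.02  0.79] 3.763233488399048e-05
```

Emit:
step_arm(
  moves=[
    [-29,-33,0,0,0,-0.03,0],
    [-58,-66,0,0,0,-0.06,0],
    [-87,-99,0,0,0,-0.1,0],
    [-116,-132,0,0,0,-0.13,0],
    [-145,-165,0,0,0,-0.16,0],
    [-174,-198,0,0,0,-0.2,0],
    [-203,-230,0,0,0,-0.22,0],
    [-228,-260,0,0,0,-0.24,0],
  ],
)

```text
clock: 1.75
tcp_pos: [0.6645, 0.0114, 0.2083]
orientation: [0.164, -3.137, 0.0]
contact_force: [-0.2, -0.5, 0.3]
grip_width: -0.0003
gripper_force: 0.0
```

```bash
python3 - <<'E'
from mv import *
rows([(.665,.012,.2,96),(.665,.012,.07,96)])
f=grab('wrist','w1')
for n,h in(('A2arm',.084),):pass
print(r.get_obs()['joints'].round(2))
E
```

```text
1.75 [0.6645 0.0114 0.2083] yawy 96.0 F [-0.2 -0.5  0.3]
[-1, 1, 8, -0.0, -0.0, -0.0]
[-1, 1, 138, -0.0, -0.0, -0.0]
[-0.24  0.47  0.19  1.59 -0.09  1.09  1.64]
```

View pics/w1.png

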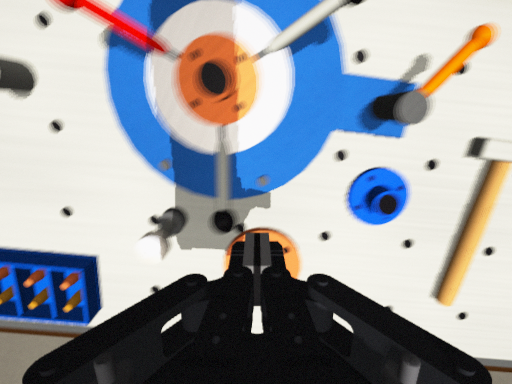

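The wrist view shows the fingertip at (258,235), on the lock side of the far steel arm with its knob at (223,220), and the gap clear. I'll descend.

Emit:
step_arm(
  moves=[
    [0,0,40,0,0,0,0],
    [0,0,80,0,0,0,0],
    [0,0,115,0,0,0,0],
    [0,0,130,0,0,0,0],
    [0,0,138,0,0,0,0],
    [0,0,138,0,0,0,0],
  ],
)

```text
clock: 2.4
tcp_pos: [0.6637, 0.0136, 0.0705]
orientation: [0.164, -3.137, 0.0]
contact_force: [-0.4, 0.4, 0.2]
grip_width: 0.0002
gripper_force: 0.0
```

Emit:
step_arm(
  moves=[
    [0,-3,0,0,0,0,0],
    [0,-6,0,0,0,0,0],
    [0,-9,0,0,0,0,0],
    [0,-12,0,0,0,0,0],
    [0,-15,0,0,0,0,0],
    [0,-18,0,0,0,0,0],
    [0,-20,0,0,0,0,0],
    [0,-20,0,0,0,0,0],
  ],
)

```text
clock: 3.2
tcp_pos: [0.6658, -0.0069, 0.0706]
orientation: [0.163, -3.137, 0.0]
contact_force: [-0.8, 1.0, -0.3]
grip_width: 0.0003
gripper_force: 0.0
```

```bash
python3 - <<'E'
from mv import *
w=[]
for th in np.linspace(6,-34,9): w.append((*polar(th,.108,.022),.07,th+90))
rows(w)
E
```

```text
3.2 [ 0.6658 -0.0069  0.0706] yawy 95.9 F [-0.8  1.  -0.3]
[-2, 4, 1, -0.0, -0.0, -0.001]
[-3, -6, 1, -0.0, -0.0, 0.086]
[-4, -15, 1, -0.0, -0.0, 0.173]
[-4, -25, 1, -0.0, -0.0, 0.261]
[-3, -34, 1, -0.0, -0.0, 0.348]
[-1, -44, 1, -0.0, -0.0, 0.435]
[2, -53, 1, -0.0, -0.0, 0.522]
[5, -62, 1, -0.0, -0.0, 0.61]
[9, -71, 1, -0.0, -0.0, 0.697]
```

Emit:
step_arm(
  moves=[
    [-1,-3,0,0,0,0.04,0],
    [-3,-6,0,0,0,0.086,0],
    [-3,-11,0,0,0,0.13,0],
    [-4,-15,0,0,0,0.173,0],
    [-4,-20,0,0,0,0.22,0],
    [-4,-25,0,0,0,0.261,0],
    [-4,-30,0,0,0,0.3,0],
    [-3,-34,0,0,0,0.348,0],
  ],
)

```text
clock: 4.0
tcp_pos: [0.6719, -0.0402, 0.0706]
orientation: [-0.387, -3.117, -0.0]
contact_force: [-1.5, 2.1, 2.3]
grip_width: -0.0002
gripper_force: 1.7
```

```bash
cat >> m.py <<'E'
def angle(f,n):
    R=cv2.Rodrigues(np.array(f['rvec'],float))[0]
    H=cv2.cvtColor(f['image'],cv2.COLOR_RGB2HSV).astype(int);h,s,v=H[...,0],H[...,1],H[...,2]
    P=cloud(f);near=np.hypot(P[...,0]-.562,P[...,1]+.036)<.26
    red=((h<5)|(h>174))&(s>130)&(v>50)&(P[...,2]>.06)&near
    rc=np.hypot(P[...,0]-.562,P[...,1]+.036);red&=rc<.165
    gr=(abs(h-65)<20)&(s>90)&near&(P[...,2]>.07)
    a=P[red];b=P[gr];a=a[a[:,2]<.12]
    k=a[np.hypot(a[:,0]-.562,a[:,1]+.036)>.133]
    print(n,'red',len(a),a.mean(0).round(4),'knob',len(k),k.mean(0).round(4),'green',len(b),b.mean(0).round(4))
    for nm,q in(('red',a),('knob',k),('green',b)):
        m=q.mean(0);print(nm,np.degrees(np.arctan2(m[1]+.036,m[0]-.562)).round(2),end=' ')
    print()
E
python3 - <<'E'
from mv import *
from m import angle
rows([(*polar(th,.108,.022),.07,th+90) for th in (-19,-24,-29,-34)])
for n in('top','side','wrist'):
  try: angle(grab(n),n)
  except Exception as e: print(n,e)
E
```

```text
4.0 [ 0.6719 -0.0402  0.0706] yawy 75.8 F [-1.5  2.1  2.3]
[-2, -10, 1, 0.0, -0.001, 0.084]
[-3, -20, 1, -0.0, -0.001, 0.172]
[-2, -29, 1, -0.0, -0.001, 0.259]
[-1, -39, 1, -0.0, -0.001, 0.346]
top red 130 [ 0.4858 -0.1348  0.0995] knob 59 [ 0.4745 -0.149   0.1093] green 110 [ 0.3724 -0.1194  0.1159]
red -127.63 knob -127.75 green -156.27 
side red 81 [ 0.4755 -0.1452  0.1013] knob 66 [ 0.469  -0.1529  0.105 ] green 118 [ 0.367  -0.1289  0.096 ]
red -128.4 knob -128.5 green -154.53 
wrist red 188 [ 0.5275 -0.0866  0.0725] knob 0 [nan nan nan] green 1045 [ 0.6589 -0.0445  0.1703]
red -124.34 knob nan green -4.99 m.py:26: RuntimeWarning: Mean of empty slice.
  print(n,'red',len(a),a.mean(0).round(4),'knob',len(k),k.mean(0).round(4),'green',len(b),b.mean(0).round(4))
  ret = um.true_divide(
m.py:28: RuntimeWarning: Mean of empty slice.
  m=q.mean(0);print(nm,np.degrees(np.arctan2(m[1]+.036,m[0]-.562)).round(2),end=' ')
```

```bash
python3 - <<'E'
from mv import *
rows([(*polar(th,.108,.0105),.07,th+90) for th in (-8,-12,-16,-20,-24,-28,-31,-34)])
E
```

```text
4.15 [ 0.6721 -0.0409  0.0706] yawy 76.0 F [-0.5 -0.4  0.8]
[2, 0, 1, -0.001, -0.0, -0.105]
[0, -8, 1, -0.001, -0.0, -0.035]
[0, -15, 1, -0.001, -0.0, 0.035]
[-1, -23, 1, -0.001, -0.0, 0.104]
[0, -30, 1, -0.001, 0.0, 0.174]
[1, -38, 1, -0.001, 0.0, 0.244]
[2, -43, 1, -0.001, 0.0, 0.296]
[3, -49, 1, -0.001, 0.0, 0.349]
```

Emit:
step_arm(
  moves=[
    [0,-5,0,0,0,0,0],
    [0,-11,0,0,0,0.02,0],
    [0,-17,0,0,0,0.05,0],
    [-1,-23,0,0,0,0.104,0],
    [0,-30,0,0,0,0.174,0],
    [1,-38,0,0,0,0.244,0],
    [2,-43,0,0,0,0.296,0],
    [2,-43,0,0,0,0.296,0],
  ],
)

```text
clock: 4.95
tcp_pos: [0.6594, -0.0832, 0.0708]
orientation: [0.843, 3.026, -0.002]
contact_force: [-2.2, -0.6, 3.2]
grip_width: -0.0003
gripper_force: 1.5
```

```bash
python3 - <<'E'
from mv import *
from m import angle
rows([(*polar(th,.108,.0105),.07,th+90) for th in (-31,-32,-34,-35,-36)])
angle(grab('top'),'top')
E
```

```text
4.95 [ 0.6594 -0.0832  0.0708] yawy 58.9 F [-2.2 -0.6  3.2]
[0, 1, 1, -0.001, 0.0, -0.002]
[0, -1, 1, -0.001, 0.0, 0.015]
[-1, -5, 1, -0.001, 0.0, 0.05]
[-1, -7, 1, -0.001, 0.0, 0.068]
[-1, -9, 1, -0.001, 0.0, 0.085]
top red 0 [nan nan nan] knob 0 [nan nan nan] green 0 [nan nan nan]
red nan knob nan green nan m.py:26: RuntimeWarning: Mean of empty slice.
  print(n,'red',len(a),a.mean(0).round(4),'knob',len(k),k.mean(0).round(4),'green',len(b),b.mean(0).round(4))
  ret = um.true_divide(
m.py:28: RuntimeWarning: Mean of empty slice.
  m=q.mean(0);print(nm,np.degrees(np.arctan2(m[1]+.036,m[0]-.562)).round(2),end=' ')
```

```bash
python3 - <<'E'
from m import *
f=grab('side');angle(f,'side')
E
```

```text
side red 89 [ 0.4524 -0.1     0.0955] knob 50 [ 0.4331 -0.1114  0.1042] green 117 [ 0.3673 -0.1283  0.0957]
red -149.69 knob -149.66 green -154.64
```

Emit:
step_arm(
  moves=[
    [0,-2,0,0,0,0.02,0],
    [-1,-5,0,0,0,0.05,0],
    [-1,-7,0,0,0,0.06,0],
    [-1,-7,0,0,0,0.06,0],
    [0,0,0,0,0,0.06,0],
    [0,10,0,0,0,0,0],
    [0,10,-50,0,0,0,0],
    [0,10,-100,0,0,0,0],
  ],
)

```text
clock: 5.85
tcp_pos: [0.6639, -0.0719, 0.1697]
orientation: [-0.835, -3.024, 0.003]
contact_force: [1.8, -0.1, 0.8]
grip_width: 0.0003
gripper_force: 0.0
```

Emit:
step_arm(
  moves=[
    [0,45,0,0,0,0,0],
    [0,90,0,0,0,0,0],
    [0,135,0,0,0,0,0],
    [0,180,0,0,0,0,0],
    [0,180,0,0,0,0,0],
  ],
)

```text
clock: 6.35
tcp_pos: [0.7591, 0.0923, 0.1689]
orientation: [-0.822, -3.031, -0.007]
contact_force: [0.4, 0.3, 0.3]
grip_width: -0.0001
gripper_force: 0.0
```

```bash
python3 - <<'E'
from mv import *
from m import *
rows([])
f=grab('top','top2');angle(f,'top');angle(grab('side'),'side')
I=f['image'];P=cloud(f);V=I.max(2)
rc=np.hypot(P[...,0]-.562,P[...,1]+.036)
k=(V<50)&(P[...,2]>.095)&(P[...,2]<.12)&(rc>.12)&(rc<.17)
for th in(-36,84):
  t=np.radians(th);q=P[k&(np.hypot(P[...,0]-.562-.145*np.cos(t),P[...,1]+.036-.145*np.sin(t))<.05)]
  print(th,len(q),q.mean(0) if len(q) else 0)
c=P[(P[...,2]>.076)&(P[...,2]<.09)&(rc<.06)];print('flange',cv2.minEnclosingCircle(c[:,:2].astype(np.float32)))
E
```

```text
6.35 [0.7591 0.0923 0.1689] yawy 59.7 F [0.4 0.3 0.3]
top red 169 [ 0.4598 -0.0853  0.0946] knob 56 [ 0.4328 -0.0981  0.1093] green 117 [ 0.3716 -0.1197  0.1008]
red -154.26 knob -154.35 green -156.28 
side red 104 [ 0.4477 -0.0942  0.0964] knob 60 [ 0.4292 -0.1041  0.1049] green 124 [ 0.3661 -0.1278  0.0968]
red -153.02 knob -152.85 green -154.88 
-36 45 [ 0.68112203 -0.11437385  0.10786122]
84 0 0
flange ((0.5621092915534973, -0.03538365662097931), 0.05881110951304436)
```

View pics/top2.png

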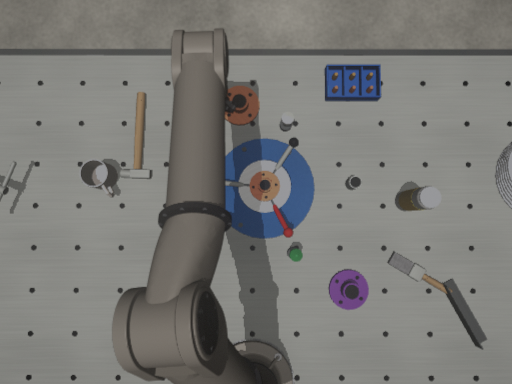

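Both views agree the red arm is 2° short (−154.3° against −156.3°), and the flange is still centred. One more nudge of about 3.7 mm should do it.

```bash
python3 - <<'E'
from mv import *
rows([(*polar(-34,.108,.03),.17,54),(*polar(-34,.108,.03),.07,54)])
E
```

```text
6.45 [0.7576 0.0837 0.1694] yawy 59.2 F [-0.2 -1.6 -0.2]
[-3, -179, 0, -0.001, -0.001, 0.092]
[-3, -179, 100, -0.001, -0.001, 0.092]
```

Emit:
step_arm(
  moves=[
    [0,-45,0,0,0,0.03,0],
    [-1,-90,0,0,0,0.06,0],
    [-2,-135,0,0,0,0.09,0],
    [-3,-178,0,0,0,0.09,0],
    [-3,-178,45,0,0,0.09,0],
    [-3,-178,85,0,0,0.09,0],
    [-3,-178,100,0,0,0.09,0],
    [-3,-178,100,0,0,0.09,0],
  ],
)

```text
clock: 7.25
tcp_pos: [0.6665, -0.0732, 0.0685]
orientation: [-0.973, -2.982, 0.003]
contact_force: [-1.0, -0.9, 0.5]
grip_width: -0.0003
gripper_force: 0.0
```

```bash
python3 - <<'E'
from mv import *
rows([(*polar(-35,.108,.0105),.07,54),(*polar(-37,.108,.0105),.07,54)])
E
```

```text
7.25 [ 0.6665 -0.0732  0.0685] yawy 53.8 F [-1.  -0.9  0.5]
[-1, -19, -1, -0.003, -0.004, -0.003]
[-2, -23, -1, -0.003, -0.004, -0.003]
```

Emit:
step_arm(
  moves=[
    [0,-8,0,0,0,0,0],
    [0,-13,0,0,0,0,0],
    [-1,-17,0,0,0,0,0],
    [-1,-20,0,0,0,0,0],
    [-1,-22,0,0,0,0,0],
    [-2,-23,0,0,0,0,0],
    [-2,-23,0,0,0,0,0],
  ],
)

```text
clock: 7.95
tcp_pos: [0.6572, -0.0915, 0.0714]
orientation: [0.972, 2.987, 0.002]
contact_force: [-1.2, 1.9, 7.2]
grip_width: 0.0005
gripper_force: 3.6
```

```bash
python3 - <<'E'
from mv import *
from m import *
rows([(*polar(-37,.108,.0105),.07,54)])
angle(grab('side'),'side')
E
```

```text
7.95 [ 0.6572 -0.0915  0.0714] yawy 53.9 F [-1.2  1.9  7.2]
[1, -2, 1, 0.001, -0.0, -0.001]
side red 82 [ 0.4494 -0.0931  0.0954] knob 45 [ 0.4288 -0.1037  0.1046] green 119 [ 0.367  -0.1289  0.0959]
red -153.1 knob -153.08 green -154.53
```

Emit:
step_arm(
  moves=[
    [0,-1,0,0,0,0,0],
    [0,-2,0,0,0,0,0],
    [0,-3,0,0,0,0,0],
    [0,-3,0,0,0,0,0],
  ],
)

```text
clock: 8.4
tcp_pos: [0.6556, -0.0938, 0.0715]
orientation: [0.972, 2.987, 0.002]
contact_force: [-1.5, 2.0, 7.1]
grip_width: -0.0001
gripper_force: 3.4
```

```bash
python3 - <<'E'
from mv import *
from m import *
rows([(*polar(-37,.108,.0105),.07,54)])
angle(grab('side'),'side')
E
```

```text
8.4 [ 0.6556 -0.0938  0.0715] yawy 54.0 F [-1.5  2.   7.1]
[2, 0, 1, 0.001, 0.0, -0.001]
side red 86 [ 0.4502 -0.0899  0.0947] knob 44 [ 0.4267 -0.1017  0.1049] green 118 [ 0.367  -0.1287  0.0957]
red -154.25 knob -154.1 green -154.56
```

Turning 0.5° more (1 mm), then backing off and rising.

Emit:
step_arm(
  moves=[
    [0,-1,0,0,0,0,0],
    [0,-1,0,0,0,0,0],
    [0,-1,0,0,0,0,0],
    [0,4,0,0,0,0,0],
    [0,15,0,0,0,0,0],
    [0,15,-45,0,0,0,0],
    [0,15,-90,0,0,0,0],
    [0,15,-110,0,0,0,0],
  ],
)

```text
clock: 9.25
tcp_pos: [0.6656, -0.0832, 0.1848]
orientation: [0.972, 2.982, 0.001]
contact_force: [-0.2, -0.7, 0.8]
grip_width: 0.0002
gripper_force: 0.0
```

Emit:
step_arm(
  moves=[
    [0,45,0,0,0,0,0],
    [0,90,0,0,0,0,0],
    [0,135,0,0,0,0,0],
    [0,180,0,0,0,0,0],
    [0,180,0,0,0,0,0],
  ],
)

```text
clock: 9.75
tcp_pos: [0.7715, 0.0727, 0.1786]
orientation: [-0.958, -2.99, -0.006]
contact_force: [-0.5, 0.4, -0.1]
grip_width: -0.0002
gripper_force: 0.0
```

```bash
python3 - <<'E'
from mv import *
from m import *
angle(grab('top'),'top');angle(grab('side'),'side')
a=np.radians
L=np.array([.563,.159])
def lp(th,rad,off): t=a(th);return L+rad*np.array([np.cos(t),np.sin(t)])+off*np.array([-np.sin(t),np.cos(t)])
rows([(*lp(142,.07,.03),.17,52),(*lp(142,.07,.03),.068,52)])
E
```

```text
top red 169 [ 0.4648 -0.0951  0.0946] knob 60 [ 0.4395 -0.1104  0.1088] green 117 [ 0.3716 -0.1196  0.1012]
red -148.73 knob -148.71 green -156.29 
side red 96 [ 0.4517 -0.107   0.0978] knob 59 [ 0.436  -0.1169  0.1054] green 125 [ 0.3662 -0.1276  0.0965]
red -147.24 knob -147.3 green -154.92 
9.85 [0.7697 0.0646 0.1793] yawy 54.1 F [-0.3 -0.1  0.1]
[294, -72, 10, -0.001, -0.001, 0.036]
[294, -72, 112, -0.001, -0.001, 0.036]
```

The back-off dragged the table back 7.5°. During that push the tip read 7 N upward at z=0.0685–0.0715, so it was bearing on something. I'll check the flange and take a close look before the next push, which I'll do with a higher tip.

```bash
python3 - <<'E'
from mv import *
from m import *
f=grab('top');P=cloud(f);rc=np.hypot(P[...,0]-.562,P[...,1]+.036)
H=cv2.cvtColor(f['image'],cv2.COLOR_RGB2HSV);cop=(H[...,0]>3)&(H[...,0]<20)&(H[...,1]>80)
c=P[cop&(P[...,2]>.076)&(P[...,2]<.09)&(rc<.06)];print('flange',cv2.minEnclosingCircle(c[:,:2].astype(np.float32)))
th=-28.7
rows([(*polar(th,.112,.035),.17,th+90),(*polar(th,.112,.035),.077,th+90)])
E
```

```text
flange ((0.5625965595245361, -0.03446013107895851), 0.042203791439533234)
9.9 [0.7694 0.0623 0.1798] yawy 53.9 F [ 0.5 -0.  -0.2]
[3, -152, 10, -0.002, -0.0, -0.129]
[3, -152, 103, -0.002, -0.0, -0.129]
```

Emit:
step_arm(
  moves=[
    [1,-45,0,0,0,-0.04,0],
    [2,-90,0,0,0,-0.08,0],
    [3,-130,0,0,0,-0.13,0],
    [3,-152,0,0,0,-0.13,0],
    [3,-152,40,0,0,-0.13,0],
    [3,-152,80,0,0,-0.13,0],
    [3,-152,103,0,0,-0.13,0],
    [3,-152,103,0,0,-0.13,0],
  ],
)

```text
clock: 10.7
tcp_pos: [0.6739, -0.0598, 0.0741]
orientation: [-0.779, -3.036, 0.004]
contact_force: [0.9, 0.1, 0.6]
grip_width: -0.0003
gripper_force: 0.0
```

Emit:
step_arm(
  moves=[
    [0,0,0,0,0,0,0],
    [0,0,0,0,0,0,0],
  ],
)

```text
clock: 10.9
tcp_pos: [0.6791, -0.0591, 0.0798]
orientation: [0.778, 3.04, 0.001]
contact_force: [0.6, -0.2, 0.8]
grip_width: 0.0002
gripper_force: 0.0
```

```bash
python3 - <<'E'
from mv import *
from m import *
rows([(*polar(th,.11,.012),.077,th+90) for th in(-29,-31,-33,-35)])
f=grab('side');cv2.imwrite('pics/s3.png',cv2.resize(f['image'][150:280,190:350,::-1],None,fx=4.5,fy=4.5,interpolation=2))
E
```

```text
10.9 [ 0.6791 -0.0591  0.0798] yawy 61.3 F [ 0.6 -0.2  0.8]
[4, -25, 3, 0.001, 0.003, 0.005]
[3, -28, 3, 0.001, 0.003, 0.04]
[3, -32, 3, 0.001, 0.003, 0.075]
[3, -36, 3, 0.001, 0.003, 0.11]
```

View pics/s3.png

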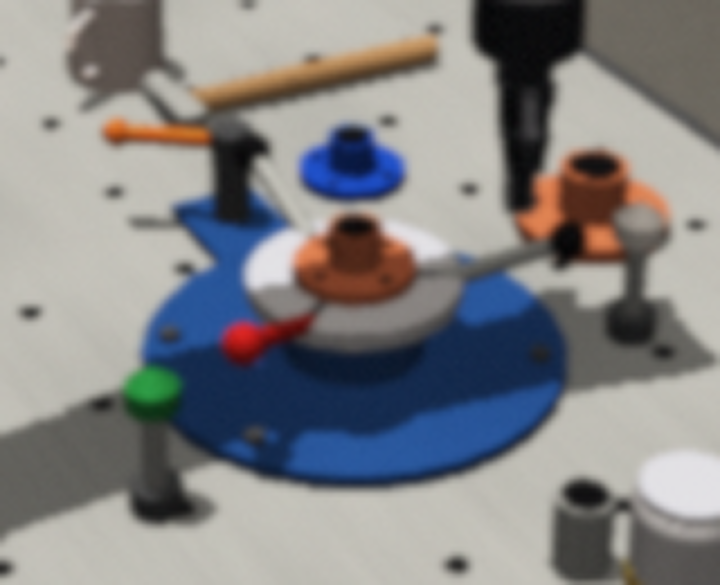

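The side view shows the finger (520,190 in the crop) standing clear behind the far steel arm, close to its knob. I'll move in radially a little and push in small steps.

Emit:
step_arm(
  moves=[
    [5,-5,2,0,0,0,0],
    [9,-12,3,0,0,0,0],
    [9,-18,3,0,0,0,0],
    [9,-22,3,0,0,0.02,0],
    [9,-26,3,0,0,0.04,0],
    [9,-30,3,0,0,0.07,0],
    [9,-30,3,0,0,0.07,0],
    [9,-30,3,0,0,0.07,0],
  ],
)

```text
clock: 11.75
tcp_pos: [0.6557, -0.08, 0.0745]
orientation: [-0.883, -3.015, -0.0]
contact_force: [1.5, -0.2, -0.2]
grip_width: -0.0001
gripper_force: 0.0
```

```bash
python3 - <<'E'
from mv import *
from m import *
rows([(*polar(th,.105,.012),.077,th+90) for th in(-31,-33,-35,-37)])
angle(grab('side'),'side')
E
```

```text
11.75 [ 0.6557 -0.08    0.0745] yawy 57.4 F [ 1.5 -0.2 -0.2]
[-2, 2, -2, 0.0, -0.0, -0.029]
[-2, -2, -2, 0.0, -0.0, 0.006]
[-3, -6, -2, 0.0, -0.0, 0.041]
[-3, -10, -2, 0.0, -0.0, 0.076]
side red 83 [ 0.4551 -0.1055  0.0962] knob 47 [ 0.4368 -0.1173  0.1048] green 118 [ 0.367  -0.1289  0.096 ]
red -146.98 knob -147.01 green -154.53
```

```bash
python3 - <<'E'
from mv import *
f=grab('side');cv2.imwrite('pics/s4.png',cv2.resize(f['image'][180:250,260:340,::-1],None,fx=8,fy=8,interpolation=2))
print(ray(f,305.5,195,.0798))
R=cv2.Rodrigues(np.array(f['rvec'],float))[0]
p=r.get_obs()['tcp_pos'];print(p,cv2.projectPoints(np.array([p]),np.array(f['rvec'],float),np.array(f['tvec'],float),f['mtx'],None)[0])
E
```

```text
[ 0.70658737 -0.02081949  0.0798    ]
[ 0.65579926 -0.07969008  0.07453819] [[[301.96286569 208.93855719]]]
```

View pics/s4.png

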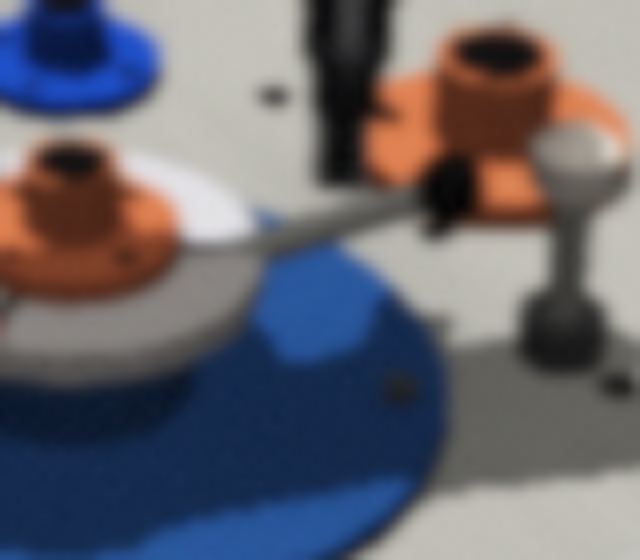

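The fingertip appears at about (303,202.5), while the reported TCP projects to (302,209). So the real tip sits some 15–20 mm higher than reported. It was riding on top of the arm, which explains both the drag and the upward force. I'll back off, go 20 mm lower and push properly on the arm's side.

Emit:
step_arm(
  moves=[
    [0,0,-8,0,0,0,0],
    [0,15,-8,0,0,0,0],
    [0,28,-8,0,0,0,0],
    [0,28,0,0,0,0,0],
    [0,28,12,0,0,0,0],
    [0,28,20,0,0,0,0],
    [0,28,20,0,0,0,0],
    [0,28,20,0,0,0,0],
  ],
)

```text
clock: 12.65
tcp_pos: [0.6702, -0.0572, 0.054]
orientation: [-0.884, -3.014, 0.001]
contact_force: [-0.6, 0.0, -0.5]
grip_width: -0.0002
gripper_force: 0.0
```

```bash
python3 - <<'E'
from mv import *
from m import *
rows([(*polar(th,.105,.012),.055,th+90) for th in(-29,-33,-35,-37)])
f=grab('side');angle(f,'side')
cv2.imwrite('pics/s5.png',cv2.resize(f['image'][180:250,260:340,::-1],None,fx=8,fy=8,interpolation=2))
p=r.get_obs()['tcp_pos'];print(p,(cv2.projectPoints(np.array([p]),np.array(f['rvec'],float),np.array(f['tvec'],float),f['mtx'],None)[0].ravel()-[260,180])*8)
E
```

```text
12.65 [ 0.6702 -0.0572  0.054 ] yawy 57.3 F [-0.6  0.  -0.5]
[-2, -22, -1, -0.001, -0.001, -0.065]
[-3, -29, -1, -0.001, -0.001, 0.005]
[-3, -33, -1, -0.001, -0.001, 0.04]
[-3, -37, -1, -0.001, -0.001, 0.075]
side red 90 [ 0.4537 -0.1066  0.097 ] knob 52 [ 0.436  -0.1179  0.105 ] green 123 [ 0.3667 -0.1284  0.096 ]
red -146.91 knob -146.98 green -154.68 
[ 0.67065857 -0.05704535  0.05454616] [334.42796997 238.01791711]
```

View pics/s5.png

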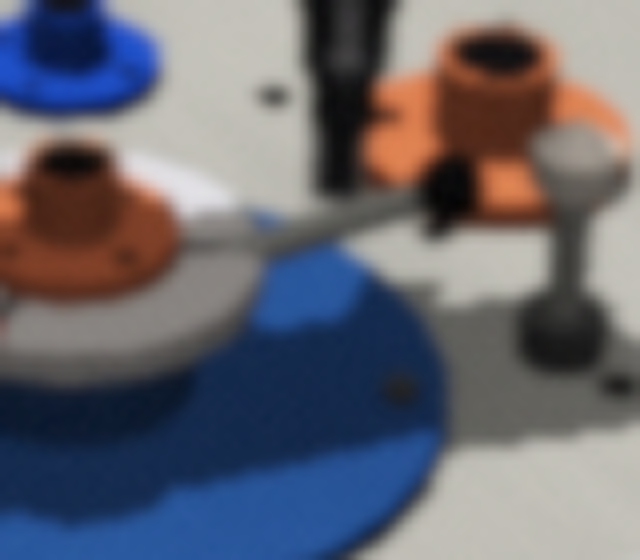

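The tip is now at about z≈0.07. I'll go 5 mm lower and push.

Emit:
step_arm(
  moves=[
    [0,0,5,0,0,0,0],
    [0,-5,5,0,0,0,0],
    [0,-9,5,0,0,0,0],
    [0,-13,5,0,0,0,0],
    [0,-16,5,0,0,0,0],
    [0,-18,5,0,0,0,0],
    [0,-18,5,0,0,0,0],
    [0,-18,5,0,0,0,0],
  ],
)

```text
clock: 13.5
tcp_pos: [0.6608, -0.0719, 0.0497]
orientation: [-0.883, -3.015, 0.0]
contact_force: [-0.3, 1.1, 0.2]
grip_width: 0.0006
gripper_force: 0.1
```

```bash
python3 - <<'E'
from mv import *
from m import *
rows([])
f=grab('side');angle(f,'side')
E
```

```text
13.5 [ 0.6608 -0.0719  0.0497] yawy 57.3 F [-0.3  1.1  0.2]
side red 92 [ 0.451  -0.0977  0.0959] knob 52 [ 0.4313 -0.109   0.1049] green 120 [ 0.3671 -0.1286  0.0962]
red -150.9 knob -150.83 green -154.59
```

A clean side contact at 22 mm offset, as originally expected. About 3.7° remains, or 6.8 mm.

Emit:
step_arm(
  moves=[
    [0,-1,0,0,0,0.01,0],
    [0,-3,0,0,0,0.02,0],
    [0,-4,0,0,0,0.03,0],
    [0,-5,0,0,0,0.04,0],
    [0,-6,0,0,0,0.05,0],
    [0,-6,0,0,0,0.05,0],
    [0,-6,0,0,0,0.05,0],
  ],
)

```text
clock: 14.25
tcp_pos: [0.6576, -0.0769, 0.0496]
orientation: [-0.958, -2.992, 0.0]
contact_force: [1.2, 0.5, -0.4]
grip_width: -0.0002
gripper_force: 0.6
```

```bash
python3 - <<'E'
from mv import *
from m import *
rows([])
f=grab('side');angle(f,'side')
E
```

```text
14.25 [ 0.6576 -0.0769  0.0496] yawy 54.5 F [ 1.2  0.5 -0.4]
side red 91 [ 0.4484 -0.0908  0.0952] knob 49 [ 0.4271 -0.1014  0.1045] green 119 [ 0.3673 -0.128   0.0957]
red -154.25 knob -154.15 green -154.71
```

Emit:
step_arm(
  moves=[
    [0,-1,0,0,0,0,0],
    [0,-1,0,0,0,0,0],
    [0,-1,0,0,0,0,0],
    [0,8,0,0,0,0,0],
    [0,18,0,0,0,0,0],
    [0,18,0,0,0,0,0],
    [0,18,-50,0,0,0,0],
    [0,18,-100,0,0,0,0],
  ],
)

```text
clock: 15.1
tcp_pos: [0.6667, -0.0616, 0.1489]
orientation: [-0.956, -2.988, 0.003]
contact_force: [0.9, -0.4, 0.8]
grip_width: -0.0001
gripper_force: 0.0
```

Emit:
step_arm(
  moves=[
    [0,45,-40,0,0,0,0],
    [0,90,-40,0,0,0,0],
    [0,135,-40,0,0,0,0],
    [0,175,-40,0,0,0,0],
    [0,175,-40,0,0,0,0],
    [0,175,-40,0,0,0,0],
    [0,175,-40,0,0,0,0],
  ],
)

```text
clock: 15.8
tcp_pos: [0.7693, 0.0785, 0.1894]
orientation: [-0.961, -2.991, 0.003]
contact_force: [0.1, 0.2, 0.7]
grip_width: 0.0001
gripper_force: 0.0
```

```bash
cat >> mv.py <<'E'
L=np.array([.563,.159])
def lp(th,rad,off): t=np.radians(th);return L+rad*np.array([np.cos(t),np.sin(t)])+off*np.array([-np.sin(t),np.cos(t)])
E
python3 - <<'E'
from mv import *
from m import *
angle(grab('top'),'top');angle(grab('side'),'side')
rows([(*lp(142,.068,.04),.19,52),(*lp(142,.068,.04),.049,52)])
print(r.get_obs()['joints'].round(2))
E
```

```text
top red 166 [ 0.4573 -0.0815  0.0947] knob 58 [ 0.4302 -0.0929  0.1086] green 118 [ 0.3732 -0.1177  0.1207]
red -156.49 knob -156.66 green -156.59 
side red 107 [ 0.4455 -0.0909  0.097 ] knob 59 [ 0.4263 -0.0998  0.1055] green 122 [ 0.3661 -0.1276  0.0966]
red -154.78 knob -154.82 green -154.94 
15.9 [0.7695 0.0781 0.1899] yawy 54.3 F [ 0.1  0.6 -0.4]
[284, -92, 0, -0.001, 0.0, 0.041]
[285, -92, 141, -0.001, 0.0, 0.041]
[-0.4   0.68  0.37  1.31 -0.25  1.19  0.94]
```

Aligned to within 0.2° in both views. Now the lock lever.

Emit:
step_arm(
  moves=[
    [40,-13,0,0,0,0,0],
    [80,-26,0,0,0,0.01,0],
    [120,-39,0,0,0,0.02,0],
    [160,-52,0,0,0,0.03,0],
    [200,-65,0,0,0,0.04,0],
    [240,-78,0,0,0,0.04,0],
    [284,-92,0,0,0,0.04,0],
    [284,-92,0,0,0,0.04,0],
  ],
)

```text
clock: 16.7
tcp_pos: [0.4794, 0.1714, 0.1892]
orientation: [-1.011, -2.969, 0.0]
contact_force: [0.3, -0.2, -0.3]
grip_width: -0.0004
gripper_force: 0.0
```

Emit:
step_arm(
  moves=[
    [0,0,0,0,0,0,0],
    [0,0,40,0,0,0,0],
    [0,0,80,0,0,0,0],
    [0,0,120,0,0,0,0],
    [0,0,141,0,0,0,0],
    [0,0,141,0,0,0,0],
    [0,0,141,0,0,0,0],
  ],
)

```text
clock: 17.4
tcp_pos: [0.4867, 0.1695, 0.049]
orientation: [1.021, 2.97, -0.0]
contact_force: [0.9, 0.4, 0.5]
grip_width: 0.0
gripper_force: 0.0
```

```bash
python3 - <<'E'
from mv import *
rows([(*lp(th,.068,.022),.049,th-90) for th in(142,132,122,112,102,92,82,72,62)])
E
```

```text
17.4 [0.4867 0.1695 0.049 ] yawy 52.1 F [0.9 0.4 0.5]
[1, 17, 0, 0.0, 0.001, 0.001]
[4, 29, 0, 0.0, 0.001, 0.176]
[5, 41, 0, 0.0, 0.001, 0.35]
[3, 54, 0, 0.0, 0.001, 0.525]
[0, 66, 0, 0.0, 0.001, 0.699]
[-6, 77, 0, 0.0, 0.001, 0.874]
[-14, 87, 0, 0.001, 0.001, 1.049]
[-23, 95, 0, 0.001, 0.001, 1.223]
[-33, 102, 0, 0.001, 0.001, 1.398]
```

Emit:
step_arm(
  moves=[
    [1,10,0,0,0,0,0],
    [1,17,0,0,0,0,0],
    [3,23,0,0,0,0.09,0],
    [4,29,0,0,0,0.18,0],
    [5,35,0,0,0,0.26,0],
    [5,41,0,0,0,0.35,0],
    [4,48,0,0,0,0.44,0],
    [3,54,0,0,0,0.52,0],
  ],
)

```text
clock: 18.2
tcp_pos: [0.5162, 0.2169, 0.0496]
orientation: [-1.75, -2.608, -0.002]
contact_force: [-2.7, 0.4, 0.9]
grip_width: -0.0001
gripper_force: 1.2
```

```bash
python3 - <<'E'
from mv import *
rows([(*lp(th,.068,.022),.049,th-90) for th in(112,102,92,82,72,67,62)])
E
```

```text
18.2 [0.5162 0.2169 0.0496] yawy 22.3 F [-2.7  0.4  0.9]
[-3, 0, 1, 0.001, -0.001, 0.005]
[0, 12, 1, 0.0, -0.002, 0.18]
[0, 24, 1, 0.0, -0.002, 0.354]
[-2, 37, 1, 0.0, -0.002, 0.529]
[-5, 49, 1, 0.0, -0.002, 0.703]
[-8, 54, 1, -0.0, -0.002, 0.79]
[-11, 60, 1, -0.0, -0.002, 0.878]
```

Emit:
step_arm(
  moves=[
    [-1,6,0,0,0,0.09,0],
    [0,12,0,0,0,0.18,0],
    [0,18,0,0,0,0.26,0],
    [0,24,0,0,0,0.35,0],
    [-1,30,0,0,0,0.44,0],
    [-2,37,0,0,0,0.53,0],
    [-3,43,0,0,0,0.61,0],
    [-4,46,0,0,0,0.66,0],
  ],
)

```text
clock: 19.0
tcp_pos: [0.5606, 0.2313, 0.0495]
orientation: [-2.499, -1.902, -0.003]
contact_force: [-1.5, 2.0, 0.7]
grip_width: -0.0001
gripper_force: 1.0
```

```bash
python3 - <<'E'
from mv import *
rows([(*lp(th,.068,.022),.049,th-90) for th in(76,72,68,64,60)])
E
```

```text
19.0 [0.5606 0.2313 0.0495] yawy -15.4 F [-1.5  2.   0.7]
[-2, -2, 1, -0.0, -0.002, -0.025]
[0, 3, 1, -0.0, -0.002, 0.045]
[1, 7, 1, -0.0, -0.002, 0.114]
[2, 12, 1, -0.0, -0.002, 0.184]
[2, 17, 1, -0.0, -0.002, 0.254]
```

Now small steps, watching for the force to rise at the stop.

Emit:
step_arm(
  moves=[
    [0,2,0,0,0,0.04,0],
    [0,4,0,0,0,0.06,0],
    [0,5,0,0,0,0.08,0],
    [0,5,0,0,0,0.08,0],
  ],
)

```text
clock: 19.4
tcp_pos: [0.5653, 0.2284, 0.0491]
orientation: [-2.573, -1.803, -0.002]
contact_force: [-2.4, 0.9, 1.2]
grip_width: 0.0004
gripper_force: 1.2
```

Emit:
step_arm(
  moves=[
    [0,1,0,0,0,0.02,0],
    [0,2,0,0,0,0.03,0],
    [0,3,0,0,0,0.04,0],
    [0,3,0,0,0,0.04,0],
  ],
)

```text
clock: 19.8
tcp_pos: [0.5679, 0.2264, 0.0486]
orientation: [2.609, 1.749, 0.0]
contact_force: [-2.1, 2.3, 2.1]
grip_width: 0.0003
gripper_force: 1.1
```

Emit:
step_arm(
  moves=[
    [0,1,0,0,0,0.02,0],
    [0,2,0,0,0,0.03,0],
    [0,3,0,0,0,0.04,0],
    [0,3,0,0,0,0.04,0],
  ],
)

```text
clock: 20.2
tcp_pos: [0.5706, 0.2252, 0.0486]
orientation: [2.644, 1.697, -0.0]
contact_force: [-1.3, 1.6, 1.2]
grip_width: -0.0002
gripper_force: 1.0
```

Emit:
step_arm(
  moves=[
    [0,1,0,0,0,0.02,0],
    [0,2,0,0,0,0.03,0],
    [0,3,0,0,0,0.04,0],
    [0,3,0,0,0,0.04,0],
  ],
)

```text
clock: 20.6
tcp_pos: [0.571, 0.2256, 0.0483]
orientation: [-2.673, -1.643, 0.005]
contact_force: [-7.1, 4.4, 6.1]
grip_width: -0.0001
gripper_force: 5.3
```

```bash
python3 - <<'E'
from mv import *
rows([(*lp(th,.068,.022),.049,th-90) for th in(66,62,58)])
f=grab('side');P=cloud(f);H=cv2.cvtColor(f['image'],cv2.COLOR_RGB2HSV)
m=(H[...,0]>6)&(H[...,0]<18)&(H[...,1]>150)&(P[...,2]>.06)&(P[...,2]<.1)&(np.hypot(P[...,0]-L[0],P[...,1]-L[1])<.11)
q=P[m];v=q.mean(0)[:2]-L if len(q) else 0;print(len(q),v,np.degrees(np.arctan2(v[1],v[0])) if len(q) else 0)
E
```

```text
20.6 [0.571  0.2256 0.0483] yawy -26.9 F [-7.1  4.4  6.1]
[4, -2, -1, -0.005, 0.001, -0.05]
[5, 2, -1, -0.005, 0.001, 0.02]
[7, 7, -1, -0.005, 0.001, 0.09]
36 [0.02464255 0.06167588] 68.22085943789958
```

The position has stalled and the force jumped to about 10 N, so this is the stop. I'll press 1 mm more, back off and retreat.

Emit:
step_arm(
  moves=[
    [0,1,0,0,0,0,0],
    [0,1,0,0,0,0,0],
    [0,-5,0,0,0,0,0],
    [0,-18,0,0,0,0,0],
    [0,-18,0,0,0,0,0],
    [0,-18,-50,0,0,0,0],
    [0,-18,-100,0,0,0,0],
    [0,-18,-140,0,0,0,0],
  ],
)

```text
clock: 21.45
tcp_pos: [0.558, 0.2314, 0.1911]
orientation: [2.677, 1.642, 0.002]
contact_force: [1.2, -0.2, 0.3]
grip_width: 0.0
gripper_force: 0.0
```

```bash
python3 - <<'E'
from mv import *
rows([(.4,.5,.2,-10)])
E
```

```text
21.45 [0.558  0.2314 0.1911] yawy -27.0 F [ 1.2 -0.2  0.3]
[168, -263, -9, 0.002, -0.0, -0.296]
```

Emit:
step_arm(
  moves=[
    [22,-34,0,0,0,0,0],
    [44,-68,0,0,0,0,0],
    [66,-102,0,0,0,0,0],
    [88,-136,0,0,0,0,0],
    [110,-170,0,0,0,0,0],
    [132,-205,0,0,0,0,0],
    [168,-240,0,0,0,0,0],
    [168,-260,0,0,0,0,0],
  ],
)

```text
clock: 22.25
tcp_pos: [0.3988, 0.5055, 0.1881]
orientation: [-2.671, -1.652, -0.003]
contact_force: [0.6, 0.0, 0.0]
grip_width: 0.0004
gripper_force: 0.0
```

```bash
python3 - <<'E'
from mv import *
from m import *
f=grab('top','fin');angle(f,'top');angle(grab('side'),'side')
P=cloud(f);H=cv2.cvtColor(f['image'],cv2.COLOR_RGB2HSV);cop=(H[...,0]>3)&(H[...,0]<20)&(H[...,1]>80)
rc=np.hypot(P[...,0]-.562,P[...,1]+.036)
c=P[cop&(P[...,2]>.076)&(P[...,2]<.09)&(rc<.06)];print('flange',cv2.minEnclosingCircle(c[:,:2].astype(np.float32)))
m=cop&(P[...,2]>.06)&(np.hypot(P[...,0]-L[0],P[...,1]-L[1])<.11)
q=P[m];v=q.mean(0)[:2]-L;print(len(q),np.degrees(np.arctan2(v[1],v[0])),r.get_obs()['clock'])
E
```

```text
top red 163 [ 0.4573 -0.0817  0.0946] knob 57 [ 0.4304 -0.0933  0.1091] green 118 [ 0.3724 -0.1187  0.1114]
red -156.45 knob -156.47 green -156.42 
side red 87 [ 0.4479 -0.0899  0.0957] knob 46 [ 0.4269 -0.1002  0.1052] green 105 [ 0.3665 -0.129   0.0968]
red -154.7 knob -154.59 green -154.57 
flange ((0.5627944469451904, -0.034947339445352554), 0.04162456467747688)
138 66.62505180379549 22.35
```

View pics/fin.png

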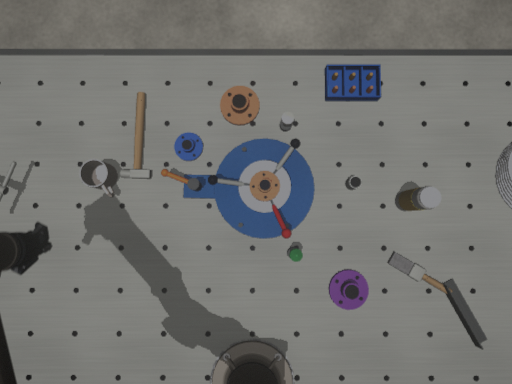

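The final view shows the red knob (286,233) in line with the green post (296,254). The lever has swung to (167,172) at its stop, the flange is centred and nothing else has moved.

```bash
python3 -c "
from bench import r
print(r.hand_in())"
```

```text
the job is handed in; nothing more can be done
None
```

I handed the job in at about 22 s: the red arm points at the green post to within about 0.2° in both camera views, the lock lever was then pushed to its stop, the flange is still centred, and nothing else on the bench appears to have moved; on the way one push rode up on the steel arm and dragged the table back 7.5°, which I corrected before touching the lock.

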